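# Close the two-part mould on the chill plate and hold it shut

## Task

Slide the grey metal mould base along the worktop, without lifting it, onto the middle of the round blue chill plate, and leave it standing there. Then fit the white cover down over the base's two brass dowels and press it against the springy red seal until the faces of the two halves meet; finish while still pressing the cover shut, with the base still in the middle of the plate and the things around left where they stand.

Things in the scene. Friction and masses are not known exactly. Their poses are not given: they have to be found in the camera images.
- chill_plate_mid (a point): centre of the top of the round blue chill plate: a disc 160 mm across, 2 mm thick, painted blue with a white ring, with a gently sloping edge 12 mm wide; fixed to the worktop. Origin at its centre, 2 mm above the worktop
- base_centre (a point): centre of the loose mould base, a grey metal block 104 mm (its x) by 56 mm (its y) by 34 mm high, about 0.45 kg; the point lies 17 mm above its underside. z up. A round pocket 36 mm wide is in its top, with the red seal round it. Two brass dowels, 9 mm thick with tapered tips (4 mm at the end), stand 18 mm up out of the top face at x = +40 and -40 mm, y = 0 (tips 35 mm above this point). Grasp it across its 56 mm width, below the top face
- base_face (a point): centre of the top face of the mould base (34 mm above its underside), same axes as base_centre
- cover_grip (a point): centre of the wooden grip bar on top of the loose white mould cover (about 0.2 kg), 37 mm above the cover's underside. The cover is a slab 104 mm (x) by 56 mm (y) by 22 mm high; the bar on it is 50 mm (x) by 18 mm (y) by 30 mm high, its top 52 mm above the underside. Two holes 11 mm wide go right through the slab at x = +40 and -40 mm, y = 0. z up. It fits the base either way round (half a turn makes no difference)
- cover_face (a point): centre of the cover's underside (37 mm below cover_grip), same axes; it lies on base_face when the mould is shut
- seal (a joint): how far the red ring seal in the base's top face is pressed in: 0 when free (it stands 4 mm proud of the face), 0.004 m when the faces of the halves meet. It is sprung: 4 N to start moving, 10 N at 4 mm, so the cover's own weight does not close it; about 8 N more must be pushed down and kept up
- by_spice_a: bystander: spice jar with a red cap, 45 mm wide, 106 mm high, at the back; origin under its middle
- by_spice_b: bystander: spice jar with a dark cap, 44 mm wide, 105 mm high, at the back; origin under its middle
- by_dropper: bystander: small brown dropper bottle with a black top, 33 mm wide, 102 mm high, at the back left; origin under its middle

How it is judged (in metres and radians):
On the way, in this order (a step that is already met when the one before it is completed fails the run):
1. the mould base stands flat in the middle of the chill plate (within 15 mm), let go and at rest, the cover not yet on it (horizontal distance between base_centre and chill_plate_mid below 0.015 m and angle between base_centre's own z axis and vertical below 0.05 rad and height (world z) of base_centre below 0.022 m and contact force between the fingers and mould_base below 0.2 N and distance between cover_face and base_face above 0.06 m and linear speed of mould_base below 0.02 m/s), for 0.2 s.
2. the cover is threaded on both dowels (z of cover_face in the frame of base_face below 0.01 m and horizontal distance between cover_face and base_face below 0.004 m and angle between the x axis of cover_face and the x axis of base_face, either way round below 0.08 rad), for 0.1 s.
At the end, for the whole second after the job is handed in: base flat within 18 mm of the plate's middle; cover on its dowels (within 3 mm, 0.06 rad, level to 0.04 rad), faces closed to under 1.5 mm and seal pressed in over 2.5 mm; the robot still pressing on the cover (over 3 N), all at rest (horizontal distance between base_centre and chill_plate_mid below 0.018 m and angle between base_centre's own z axis and vertical below 0.05 rad and height (world z) of base_centre below 0.022 m and z of cover_face in the frame of base_face below 0.0015 m and horizontal distance between cover_face and base_face below 0.003 m and angle between the x axis of cover_face and the x axis of base_face, either way round below 0.06 rad and angle between the z axis of cover_face and the z axis of base_face, either way round below 0.04 rad and value of joint seal above 0.0025 m and contact force between any of the fingers, the arm and mould_cover above 3 N and linear speed of each of mould_cover, mould_base below 0.02 m/s); the arm keeps its last pose, push and grip.
It fails at once if the mould base is lifted (more than 15 mm) off the worktop instead of slid, or tipped (height (world z) of base_centre above 0.032 m or angle between base_centre's own z axis and vertical above 0.35 rad).
It fails at once if a bystander is pushed more than 30 mm or knocked over (distance of any of by_spice_a, by_spice_b, by_dropper from where it was at the start of the episode above 0.03 m or angle between any of by_spice_a, by_spice_b, by_dropper's own z axis and vertical above 0.5 rad).
It also fails if it takes over 64 s, if anything falls off the work surface, if the arm or the gripper's body presses on something with over 40 N, if the wrist force passes 120 N, or if a joint passes its speed limit or range.

## Robot

A 6-joint arm with a two-finger parallel gripper is mounted at the origin on a cart in front of the work surface, level with it; the furniture and walls round the work are solid. World frame = base frame: x ahead of the robot, y to its left, z up, the work surface at z = 0. Lengths are in m, angles in degrees, forces in N, time in s.
With the tool pointing down it reaches from about 0.4 to 0.825 m from the base axis. Payload 7 kg.
Tool frame: the origin (TCP) lies at the centre of the arm's flange, where the gripper is bolted on; the fingertips stand 178 mm ahead of it and the grasp point (between the pads) lies 159 mm ahead of it (r.tips_ahead is the z of the fingertips in the tool frame, in m); z points along the fingers, y is the line along which they close (so a half turn about z gives the same grasp; the last joint's range is limited). The gripper opens to 88 mm and grips with 3 to 60 N. Pads are 19 mm wide; open, the fingers measure 130 mm over their backs; the gripper's body (78 mm by 193 mm) begins 47 mm behind the grasp point.
Start: joints at [85.319, 20.546, 0.682, 0, -70.136, -16.507], TCP at [0.244, 0.629, 0.405] pointing down, gripper open.
Joint ranges: [-176.03, 176.03], [-82.01, 121.73], [-58.28, 71.71], [-173.87, 95.51], [-174.79, -0.11], [-173.66, 173.66]. Speed limits (degrees/s): [136.94, 136.94, 172.46, 180, 180, 180].

## Interface

Orientations are given as [roll, pitch, yaw] about the fixed x, y, z axes, in that order (R = Rz(yaw) Ry(pitch) Rx(roll)).
In Python, from plant import r gives the robot as it stands. The module is installed in compiled form; this text tells all that it offers.
- The arm moves only by the shell command python3 -m pendant 'ROWS' [FORCE]. ROWS is JSON, a list that holds one entry, the list of rows, each a list of 7 numbers: the shift along the tool's x, y, z in m, then the turn, a rotation vector about the tool's x, y, z in degrees, then the gripper command: -1 is shut, 1 is fully open, values between are in proportion. A call has 1 to 5 rows; each row is the pose to reach, as a shift and turn from the pose commanded when the call began, along the tool's axes at that moment; what a row does not reach only later rows make up. A row lasts 1/10 s, in which the tool goes at most 50 mm and 8.59 degrees, less where a joint would pass 70% of its speed; a pose out of reach is approached as far as the arm can. A call with a gripper value outside its range is refused whole. The fingers move at their own pace and stop on an object; FORCE is the grip in N (left out, the last holds). Time passes only in rows, so rows that repeat a pose let the fingers close. It gives the time, the measured TCP pose, the force, the opening and the grip force at its end, in the units of the state.
- r.get_state(): the state, without advancing time (a new reading comes with each control period).
- r.capture(name): name is "side" or "top"; returns the picture (480x640x3 uint8, red, green, blue); there is no depth.
- r.camera_params(name): a dict with "fx", "fy", "cx", "cy" (pixels), "R" (3x3) and "t" (3): a world point X has camera coordinates R X + t. Camera axes: x right, y down, z forward; pixel columns grow to the right and rows downward; lengths in m; the calibration is good to about 2 mm. A picture is of the moment at which its call begins. camera_params takes no time and is no camera call.
- r.close_job(): hands the job in; it is judged then, once.
The state is a dict: "time_s": time; "joints": joint angles; "qd": joint speeds; "joint_torque": joint torques, N m; "tcp_pos": TCP position; "eef_rot": TCP orientation; "contact_force": force on the tool from outside, world axes, zero at the start; "moment": the same for the moment, N m; "gripper_width": finger opening in m; "gripper_force": force on a finger pad.
Only numpy, scipy, OpenCV 4.12 (cv2) and the standard library are available. Lean on these libraries where they do the work, as an engineer would, in place of code of your own. Each camera call takes 0.05 s, during which the arm holds its last target. There are 200 camera calls.

## Working session

There is one attempt and no reset: what is moved stays moved. The work goes in short steps, Python scripts to look and compute and a shell command to move; the robot and the scene stay as the last step left them, time stands still between calls to the robot, and variables do not carry over. Pictures are saved under pics/ and viewed, at most 10 in all, crops included, and the job is handed in when it is done.

```bash
mkdir -p pics; python3 - <<'E'
from plant import r
import cv2,numpy as np
for n in("side","top"):
    cv2.imwrite(f"pics/{n}0.png",r.capture(n)[:,:,::-1]); p=r.camera_params(n)
    R=np.array(p["R"]);print(n,p["fx"],p["cx"],p["cy"],(-R.T@p["t"]).round(3),R.round(2).tolist())
print(r.get_state())
E
```

```text
side 580.2154225640863 321.7489558928686 241.46278034363732 [0.207 0.557 0.423] [[-0.89, -0.45, -0.0], [-0.18, 0.37, -0.91], [0.41, -0.82, -0.41]]
top 433.35315220300373 318.3552025488745 239.15922584307583 [ 0.424 -0.2    0.894] [[-0.08, -1.0, -0.0], [-0.98, 0.08, -0.21], [0.2, -0.02, -0.98]]
{'time_s': 0.1, 'joints': array([ 8.53178712e+01,  2.05884720e+01,  6.39342149e-01, -1.83044548e-02,
       -7.01369812e+01, -1.65094972e+01]), 'qd': array([-0.08164409,  0.00791449,  0.10676678,  0.07824975, -0.03213559,
       -0.02077157]), 'joint_torque': array([-1.46951788e-03, -5.84164882e+01,  2.93749970e+01,  7.01539859e+00,
        1.01619749e-02, -4.20759534e-05]), 'tcp_pos': array([0.24391439, 0.6292049 , 0.40380394]), 'eef_rot': array([ 1.79912549e+02, -7.97402977e-03, -2.11978522e+01]), 'contact_force': array([ 0.2306518 , -0.42777875,  0.39374353]), 'moment': array([0.05414905, 0.04853194, 0.02729512]), 'gripper_force': 0.0, 'gripper_width': 0.08781085916137318}
```

View pics/top0.png

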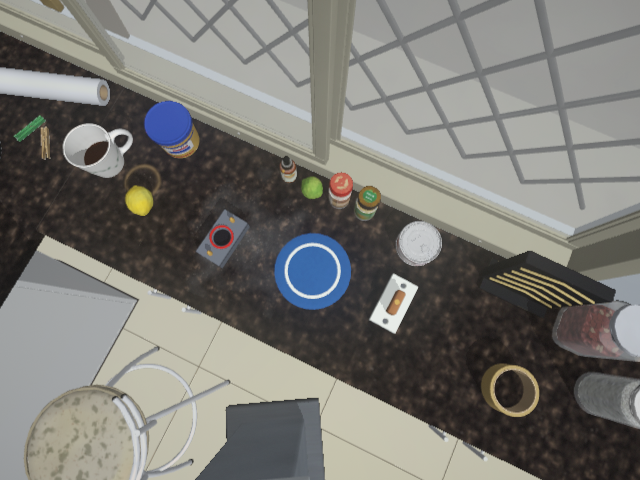

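View pics/side0.png

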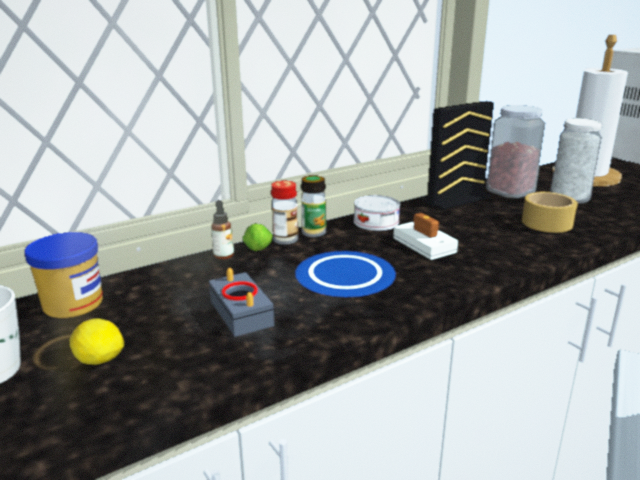

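The top view shows the plate at about (313,271), the base at (222,238) with its dowels near (232,218) and (211,255), and the cover at (394,303). The side view confirms this layout. Next I'll measure.

```bash
cat > h.py <<'E'
from plant import r
import cv2,numpy as np
def ray(n,uv,z):
    p=r.camera_params(n);R=np.array(p["R"]);c=-R.T@np.array(p["t"])
    d=R.T@np.array([(uv[0]-p["cx"])/p["fx"],(uv[1]-p["cy"])/p["fy"],1])
    return (c+d*(z-c[2])/d[2])
def proj(n,X):
    p=r.camera_params(n);q=np.array(p["R"])@np.array(X)+p["t"]
    return np.array([p["fx"]*q[0]/q[2]+p["cx"],p["fy"]*q[1]/q[2]+p["cy"]])
def blob(im,box,f):
    x0,y0,x1,y1=box;a=im[y0:y1,x0:x1].astype(int);m=f(a[...,0],a[...,1],a[...,2]).astype(np.uint8)
    n,l,s,c=cv2.connectedComponentsWithStats(m)
    i=1+s[1:,4].argmax();pts=np.argwhere(l==i)[:,::-1]+[x0,y0]
    return c[i]+[x0,y0],s[i],cv2.minAreaRect(pts.astype(np.float32))
E
python3 - <<'E'
from h import *
im=r.capture("top")
blue=blob(im,(260,220,365,320),lambda R,G,B:(B>R+50))
red=blob(im,(190,205,255,275),lambda R,G,B:(R>G+80)&(R>B+80)&(G<60))
wht=blob(im,(360,265,425,340),lambda R,G,B:(B>150))
gr=blob(im,(360,265,425,340),lambda R,G,B:(R>B+50))
for n,b,z in(("plate",blue,.002),("seal",red,.038),("cover",wht,.022),("bar",gr,.052)):
    print(n,b[0],b[1],b[2],ray("top",b[2][0],z))
for n,x0,y0 in(("b",187,202),("c",360,268)):
    cv2.imwrite(f"pics/{n}.png",cv2.resize(im[y0:y0+70,x0:x0+70,::-1],None,fx=6,fy=6,interpolation=2))
cv2.imwrite("pics/bc.png",np.hstack([cv2.resize(im[y0:y0+70,x0:x0+70,::-1],(400,400),interpolation=2) for x0,y0 in((187,202),(360,268))]))
E
```

```text
plate [312.33115367 271.64269033] [  14   13   77   77 2141] ((312.0, 271.0), (76.0, 76.0), 90.0) [ 0.54461759 -0.19580284  0.002     ]
seal [220.89873418 237.08860759] [20 21 23 22 79] ((221.0, 236.5), (21.0, 22.0), 90.0) [ 0.62470802 -0.01811285  0.038     ]
cover [393.23446562 303.33222867] [  10    9   48   59 1207] ((393.5000305175781, 303.0000305175781), (28.621667861938477, 53.218414306640625), 26.56505012512207) [ 0.46467724 -0.35287224  0.022     ]
bar [396.22488038 302.31578947] [ 28  25  17  25 209] ((396.1000671386719, 302.3000183105469), (8.497057914733887, 24.59674835205078), 26.56505012512207) [ 0.46421145 -0.35277383  0.052     ]
```

View pics/bc.png

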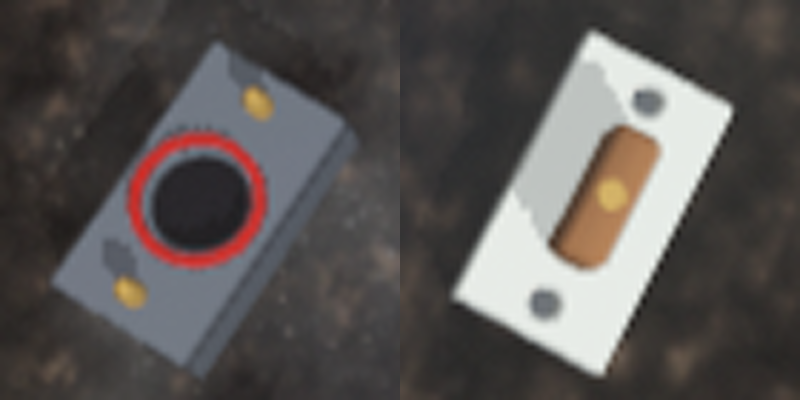

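The left crop shows the dowels near full-image (231.7,219.6) and (209.3,252.7). In the right crop the cover holes are near (402.9,285.3) and (384.9,320.8).

```bash
python3 - <<'E'
from h import *
for n,a,b,z in(("base",(231.7,219.6),(209.3,252.7),.043),("cover",(402.9,285.3),(384.9,320.8),.0215)):
    A,B=ray("top",a,z),ray("top",b,z);d=A-B;print(n,(A+B)/2,np.linalg.norm(d),np.degrees(np.arctan2(d[1],d[0])))
s=r.get_state();print(s["tcp_pos"],s["eef_rot"])
im=r.capture("side")
blue=blob(im,(280,240,410,310),lambda R,G,B:(B>R+50));print(blue[2][0],ray("side",blue[2][0],.002))
red=blob(im,(205,270,275,310),lambda R,G,B:(R>G+80)&(R>B+80)&(G<60));print(ray("side",red[2][0],.038))
gr=blob(im,(405,205,445,245),lambda R,G,B:(R>B+50));print(gr[2],ray("side",gr[2][0],.037))
E
```

```text
base [ 0.62459708 -0.01838944  0.043     ] 0.07993108676814661 -36.26731272460678
cover [ 0.46481448 -0.35392577  0.0215    ] 0.08002749087455374 -33.34812833772799
[0.2439215  0.62922221 0.40395571] [ 1.79926724e+02 -8.04614144e-03 -2.11919241e+01]
(345.0, 273.5) [ 0.54377721 -0.18993377  0.002     ]
[ 0.62426454 -0.01561608  0.038     ]
((425.5707702636719, 223.87265014648438), (28.070158004760742, 17.871658325195312), 29.05460548400879) [ 0.46829732 -0.36236663  0.037     ]
```

```bash
cat >> h.py <<'E'
from scipy.spatial.transform import Rotation as Ro
def go(x,y,z,yaw):
    s=r.get_state();A=Ro.from_euler("xyz",s["eef_rot"],degrees=True);T=Ro.from_euler("xyz",[180,0,yaw],degrees=True)
    print("t",s["time_s"],"tcp",s["tcp_pos"].round(4),s["eef_rot"].round(2),"F",s["contact_force"].round(1),"w",round(s["gripper_width"],4),"gf",round(s["gripper_force"],1))
    print("SHIFT",A.inv().apply(np.array([x,y,z])-s["tcp_pos"]).round(4),"TURN",(A.inv()*T).as_rotvec(degrees=True).round(2))
E
python3 -c "
from h import *
for n,uv in(('drop',(288,160)),('a',(341,180)),('b',(369,195)),('lime',(312,187)),('can',(420,238))): print(n,ray('top',uv,.1 if n in('drop','a','b') else .04))
"
python3 -m pendant '[[[0.05,0.04,0,0,0,0,1],[0.1,0.08,0,0,0,0,1],[0.147,0.1165,0,0,0,0,1],[0.147,0.1165,0,0,0,0,1]]]' | tail -8
python3 -m pendant '[[[0.05,0.04,0,0,0,0,1],[0.1,0.08,0,0,0,0,1],[0.147,0.1165,0,0,0,0,1],[0.147,0.1165,0,0,0,0,1]]]' >/dev/null
python3 -m pendant '[[[0.05,0.04,0,0,0,0,1],[0.1,0.08,0,0,0,0,1],[0.147,0.1165,0,0,0,0,1],[0.147,0.1165,0,0,0,0,1]]]' >/dev/null
python3 -m pendant '[[[0.05,0.04,0,0,0,5,1],[0.1,0.08,0,0,0,10,1],[0.147,0.1165,0,0,0,15.1,1],[0.147,0.1165,0,0,0,15.1,1],[0.147,0.1165,0,0,0,15.1,1]]]' >/dev/null
python3 -c "
from h import *
go(.6245,-.018,.3,-36.3)"
```

```text
drop [ 0.75200282 -0.16674655  0.1       ]
a [ 0.70278861 -0.26581951  0.1       ]
b [ 0.66836159 -0.31642189  0.1       ]
lime [ 0.71357302 -0.20965856  0.04      ]
can [ 0.58846483 -0.41805052  0.04      ]
time_s: 0.6
tcp_pos: [0.3397, 0.4652, 0.4047]
eef_rot: [180.0, -0.0, -21.2]
contact_force: [1.2, 0.8, 0.7]
gripper_width: 0.0876
gripper_force: 0.0
t 1.9 tcp [ 0.6253 -0.0214  0.4036] [ 1.7991e+02  2.0000e-02 -3.6540e+01] F [-0.5  0.2  0. ] w 0.0878 gf 0.0
SHIFT [-0.0026 -0.0024  0.1036] TURN [ 0.09  0.03 -0.24]
```

```bash
python3 -m pendant '[[[0,-0.002,0.04,0,0,0,1],[-0.002,-0.0025,0.09,0,0,0,1],[-0.002,-0.0025,0.13,0,0,0,1],[-0.002,-0.0025,0.145,0,0,0,1],[-0.002,-0.0025,0.145,0,0,0,1]]]' >/dev/null
python3 - <<'E'
from h import *
go(.6245,-.018,.184,-36.3)
im=r.capture("side");cv2.imwrite("pics/s1.png",cv2.resize(im[150:390,110:430,::-1],(800,600)))
E
```

```text
t 2.4 tcp [ 0.6224 -0.0143  0.2566] [179.76   0.22 -36.29] F [ 0.1 -0.3 -0.1] w 0.0874 gf 0.0
SHIFT [0.0042 0.0015 0.0726] TURN [0.24 0.22 0.01]
```

View pics/s1.png

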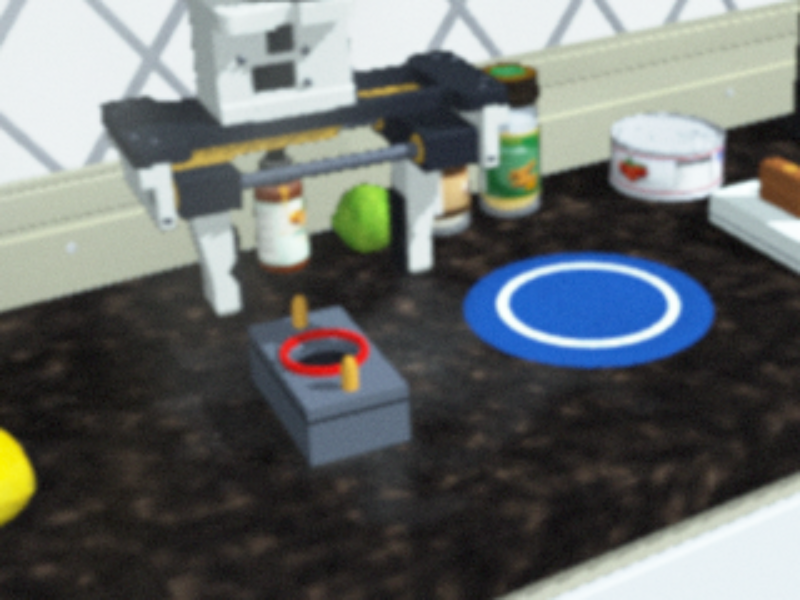

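The fingers, with tips at crop (228,305) and (418,268), straddle the base on either side of its width. Descending.

```bash
python3 -m pendant '[[[0,0,0.025,0,0,0,1],[0,0,0.05,0,0,0,1],[0,0,0.07,0,0,0,1],[0,0,0.07,0,0,0,1],[0,0,0.07,0,0,0,1]]]' >/dev/null
python3 -c "
from h import *
go(.6245,-.018,.184,-36.3)"
```

```text
t 2.95 tcp [ 0.6244 -0.0142  0.1913] [-1.7993e+02 -8.0000e-02 -3.6250e+01] F [ 0.  -0.3 -0.4] w 0.0877 gf 0.0
SHIFT [0.0023 0.0031 0.0073] TURN [-0.07 -0.08  0.05]
```

```bash
python3 -m pendant '[[[0.002,0.003,0.004,0,0,0,1],[0.002,0.003,0.004,0,0,0,1],[0.002,0.003,0.004,0,0,0,0],[0.002,0.003,0.004,0,0,0,-0.2],[0.002,0.003,0.004,0,0,0,-1]]]' 10 >/dev/null
python3 -m pendant '[[[0,0,0,0,0,0,-1],[0,0,0,0,0,0,-1],[0,0,0,0,0,0,-1],[0,0,0,0,0,0,-1],[0,0,0,0,0,0,-1]]]' >/dev/null
python3 -c "
from h import *
go(.5446,-.1958,.187,-36.3)"
```

```text
t 3.95 tcp [ 0.6236 -0.018   0.1857] [-1.7999e+02 -1.0000e-02 -3.6280e+01] F [0.6 1.1 0.6] w 0.0556 gf 10.0
SHIFT [ 0.0415  0.1901 -0.0013] TURN [-0.01 -0.01  0.02]
```

```bash
python3 -m pendant '[[[0.003,0.015,0,0,0,0,-1],[0.0065,0.03,0,0,0,0,-1],[0.01,0.045,0,0,0,0,-1],[0.0135,0.062,0,0,0,0,-1],[0.017,0.078,0,0,0,0,-1]]]' | grep -E "force|width"
python3 -m pendant '[[[0.002,0.01,-0.0005,0,0,0,-1],[0.004,0.02,-0.001,0,0,0,-1],[0.006,0.03,-0.0015,0,0,0,-1],[0.0085,0.04,-0.002,0,0,0,-1],[0.0107,0.0487,-0.002,0,0,0,-1]]]' | grep -E "force|width"
python3 -m pendant '[[[0.003,0.015,0,0,0,0,-1],[0.0065,0.03,0,0,0,0,-1],[0.01,0.045,0,0,0,0,-1],[0.0138,0.0634,0,0,0,0,-1],[0.0138,0.0634,0,0,0,0,-1]]]' | grep -E "force|width"
python3 - <<'E'
from h import *
go(.5446,-.1958,.187,-36.3)
im=r.capture("side");cv2.imwrite("pics/s2.png",cv2.resize(im[150:390,200:520,::-1],(800,600)))
E
```

```text
contact_force: [1.2, 0.8, -1.4]
gripper_width: 0.056
gripper_force: 10.0
contact_force: [1.2, 3.1, 1.1]
gripper_width: 0.0564
gripper_force: 10.0
contact_force: [-1.2, -4.3, 3.3]
gripper_width: 0.0559
gripper_force: 10.0
t 5.45 tcp [ 0.5429 -0.1985  0.1877] [ 1.7992e+02  5.0000e-02 -3.6400e+01] F [-1.2 -4.3  3.3] w 0.0559 gf 10.0
SHIFT [-0.0002 -0.0031  0.0007] TURN [ 0.08  0.05 -0.1 ]
```

View pics/s2.png

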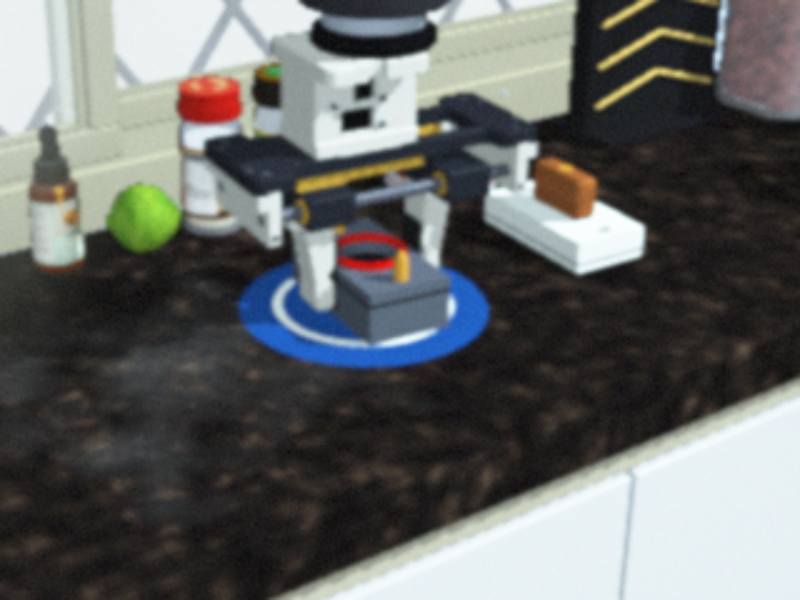

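The base stands on the middle of the plate (crop about (390,300)), and the bystanders haven't moved. Releasing and rising.

```bash
python3 -m pendant '[[[0,0,0,0,0,0,0.4],[0,0,0,0,0,0,0.8],[0,0,0,0,0,0,1],[0,0,0,0,0,0,1],[0,0,0,0,0,0,1]]]' | grep -E "force|width"
python3 -m pendant '[[[0,0,-0.02,0,0,0,1],[0,0,-0.06,0,0,0,1],[0,0,-0.1,0,0,0,1],[0,0,-0.135,0,0,0,1],[0,0,-0.135,0,0,0,1]]]' | grep -E "force|width"
python3 -c "
from h import *
go(.4645,-.3535,.32,-33.4)"
```

```text
contact_force: [0.2, -0.2, -0.2]
gripper_width: 0.0854
gripper_force: 0.0
contact_force: [0.7, 0.0, -0.4]
gripper_width: 0.0877
gripper_force: 0.0
t 6.5 tcp [ 0.546  -0.1959  0.3283] [-179.75   -0.47  -36.22] F [ 0.7  0.  -0.4] w 0.0877 gf 0.0
SHIFT [0.0273 0.1753 0.0078] TURN [-0.23 -0.48 -2.82]
```

```bash
python3 -m pendant '[[[0.007,0.044,0,0,0,-1,1],[0.014,0.088,0,0,0,-2,1],[0.02,0.13,0,0,0,-2.9,1],[0.027,0.175,0,0,0,-2.9,1],[0.027,0.175,0,0,0,-2.9,1]]]' | grep -E "force"
python3 -m pendant '[[[0,0,0,0,0,0,1],[0,0,0,0,0,0,1]]]' | grep -E "force"
python3 - <<'E'
from h import *
go(.4645,-.3535,.22,-33.4)
im=r.capture("top");cv2.imwrite("pics/t2.png",cv2.resize(im[195:345,245:445,::-1],(800,600),interpolation=2))
E
```

```text
contact_force: [-0.1, -0.4, 0.1]
gripper_force: 0.0
contact_force: [-0.3, 0.5, -0.1]
gripper_force: 0.0
t 7.2 tcp [ 0.4629 -0.3524  0.3224] [-1.7999e+02  2.0000e-02 -3.3380e+01] F [-0.3  0.5 -0.1] w 0.0875 gf 0.0
SHIFT [ 0.002  -0.      0.1024] TURN [-0.01  0.02  0.02]
```

View pics/t2.png

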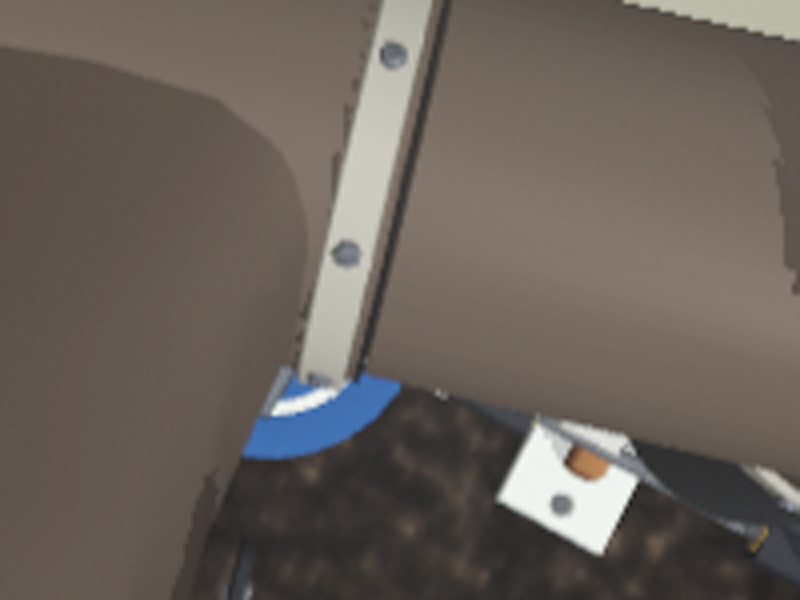

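The arm hides the plate in this view; only the cover (crop (570,490)) and the plate's edge are visible. I'll grasp the cover, then swing clear of the plate and look again.

```bash
python3 -m pendant '[[[0.001,0,0.04,0,0,0,1],[0.0015,0,0.08,0,0,0,1],[0.0015,0,0.108,0,0,0,1],[0.0015,0,0.116,0,0,0,1],[0.0015,0,0.116,0,0,0,1]]]' | grep -E "force|tcp"
python3 -m pendant '[[[0,0,0.001,0,0,0,0],[0,0,0.001,0,0,0,-1],[0,0,0.001,0,0,0,-1],[0,0,0.001,0,0,0,-1],[0,0,0.001,0,0,0,-1]]]' 30 | grep -E "force|tcp|wid"
python3 -m pendant '[[[0,0,0,0,0,0,-1],[0,0,0,0,0,0,-1],[0,0,0,0,0,0,-1],[0,0,0,0,0,0,-1],[0,0,0,0,0,0,-1]]]' 30 | grep -E "force|tcp|wid"

```

```text
tcp_pos: [0.4643, -0.3529, 0.2058]
contact_force: [0.4, -0.2, 0.3]
gripper_force: 0.0
tcp_pos: [0.4639, -0.3538, 0.2063]
contact_force: [0.1, 0.7, -0.3]
gripper_width: 0.0532
gripper_force: 0.0
tcp_pos: [0.4638, -0.3538, 0.2056]
contact_force: [-0.3, 0.6, 0.8]
gripper_width: 0.0179
gripper_force: 30.0
```

```bash
python3 -m pendant '[[[0,0,-0.02,0,0,0,-1],[0,0,-0.05,0,0,0,-1],[0,0,-0.09,0,0,0,-1],[0,0,-0.13,0,0,0,-1],[0,0,-0.13,0,0,0,-1]]]' | grep -E "force|tcp|wid"
python3 -m pendant '[[[-0.008,-0.037,0,0,0,0,-1],[-0.016,-0.074,0,0,0,0,-1],[-0.024,-0.111,0,0,0,0,-1],[-0.032,-0.148,0,0,0,0,-1],[-0.04,-0.185,0,0,0,0,-1]]]' | grep -E "force"
python3 -m pendant '[[[-0.008,-0.037,0,0,0,0,-1],[-0.016,-0.074,0,0,0,0,-1],[-0.024,-0.111,0,0,0,0,-1],[-0.032,-0.148,0,0,0,0,-1],[-0.04,-0.185,0,0,0,0,-1]]]' | grep -E "force|wid"
python3 - <<'E'
from h import *
go(.5446,-.1958,.32,-36.3)
im=r.capture("top");cv2.imwrite("pics/t3.png",np.hstack([cv2.resize(im[230:330,260:360,::-1],(600,600),interpolation=2),cv2.resize(im[:,:,::-1],(200,150)).repeat(4,0)[:600] ]))
E
```

```text
tcp_pos: [0.4653, -0.3545, 0.3415]
contact_force: [-0.1, 0.7, -2.2]
gripper_width: 0.0176
gripper_force: 30.0
contact_force: [0.9, -0.2, -2.3]
gripper_force: 30.0
contact_force: [0.5, -0.8, -1.9]
gripper_width: 0.018
gripper_force: 30.0
t 10.25 tcp [0.6007 0.0008 0.3346] [ 1.7995e+02  7.0000e-02 -3.3390e+01] F [ 0.5 -0.8 -1.9] w 0.018 gf 30.0
SHIFT [0.0614 0.195  0.0147] TURN [0.05 0.07 2.91]
```

View pics/t3.png

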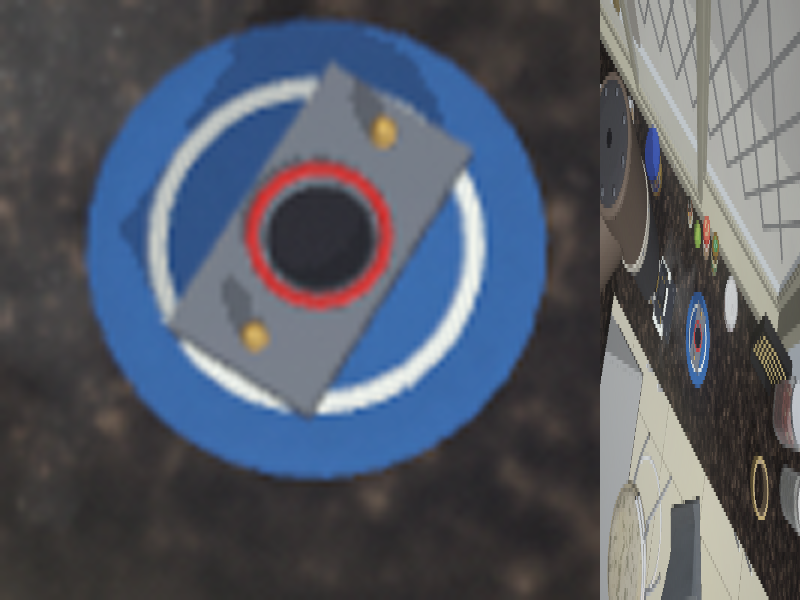

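The base sits on the plate with its dowels at image (323.6,251.6) and (302.2,285.8), and nothing is blocking the view.

```bash
python3 - <<'E'
from h import *
A,B=ray("top",(323.6,251.6),.046),ray("top",(302.2,285.8),.046);d=A-B;m=(A+B)/2;yaw=np.degrees(np.arctan2(d[1],d[0]));print(m,np.linalg.norm(d),yaw)
im=r.capture("top")
red=blob(im,(290,245,335,290),lambda R,G,B:(R>G+80)&(R>B+80)&(G<60));q=ray("top",red[2][0],.040);print(red[2],q,ray("top",red[0],.040))
for u in(0,0):
    r.capture("side")
    go(m[0],m[1],.32,yaw)
E
```

```text
[ 0.54335158 -0.19834745  0.046     ] 0.07986202417042325 -36.403526524911506
((304.3836669921875, 262.5866394042969), (2.8847498893737793, 14.212668418884277), 39.289405822753906) [ 0.55753589 -0.18220126  0.04      ] [ 0.55711464 -0.18177805  0.04      ]
t 10.4 tcp [0.601  0.0013 0.3343] [ 1.7995e+02  8.0000e-02 -3.3230e+01] F [ 0.3 -0.5 -1.8] w 0.0181 gf 30.0
SHIFT [0.0612 0.1986 0.0144] TURN [0.06 0.07 3.17]
t 10.45 tcp [6.005e-01 2.000e-04 3.343e-01] [ 1.7992e+02  9.0000e-02 -3.3300e+01] F [-0.6 -0.5 -1.5] w 0.0179 gf 30.0
SHIFT [0.0613 0.1973 0.0145] TURN [0.08 0.09 3.1 ]
```

```bash
python3 -m pendant '[[[0.012,0.04,0,0,0,0.6,-1],[0.024,0.08,0,0,0,1.2,-1],[0.036,0.12,0,0,0,1.8,-1],[0.048,0.16,0,0,0,2.4,-1],[0.061,0.1975,0,0,0,3.1,-1]]]' | grep -E "force"
python3 -m pendant '[[[0,0,0.02,0,0,0,-1],[0,0,0.04,0,0,0,-1],[0,0,0.05,0,0,0,-1],[0,0,0.05,0,0,0,-1],[0,0,0.05,0,0,0,-1]]]' | grep -E "force"
python3 - <<'E'
from h import *
for u in range(4):
    im=r.capture("side");go(.5431,-.1983,.2606,-36.4)
cv2.imwrite("pics/s3.png",cv2.resize(im[160:340,240:480,::-1],(800,600),interpolation=2))
E
```

```text
contact_force: [1.0, -0.9, -3.1]
gripper_force: 30.0
contact_force: [0.2, 0.2, -2.1]
gripper_force: 30.0
t 11.5 tcp [ 0.5433 -0.1993  0.2864] [-1.7998e+02 -5.0000e-02 -3.6460e+01] F [ 0.6  0.1 -1. ] w 0.0177 gf 30.0
SHIFT [-0.0008 -0.0006  0.0258] TURN [-0.02 -0.05 -0.06]
t 11.55 tcp [ 0.5434 -0.1992  0.2866] [-1.7996e+02 -8.0000e-02 -3.6460e+01] F [ 0.2  0.4 -2. ] w 0.0179 gf 30.0
SHIFT [-0.0008 -0.0005  0.026 ] TURN [-0.04 -0.08 -0.06]
t 11.6 tcp [ 0.5434 -0.1991  0.2867] [-1.7996e+02 -8.0000e-02 -3.6460e+01] F [ 0.1 -0.3 -2. ] w 0.018 gf 30.0
SHIFT [-0.0007 -0.0005  0.0261] TURN [-0.04 -0.08 -0.06]
t 11.65 tcp [ 0.5433 -0.1991  0.2866] [-1.7996e+02 -7.0000e-02 -3.6450e+01] F [ 0.2  0.2 -2.8] w 0.0176 gf 30.0
SHIFT [-0.0006 -0.0005  0.026 ] TURN [-0.04 -0.07 -0.05]
```

View pics/s3.png

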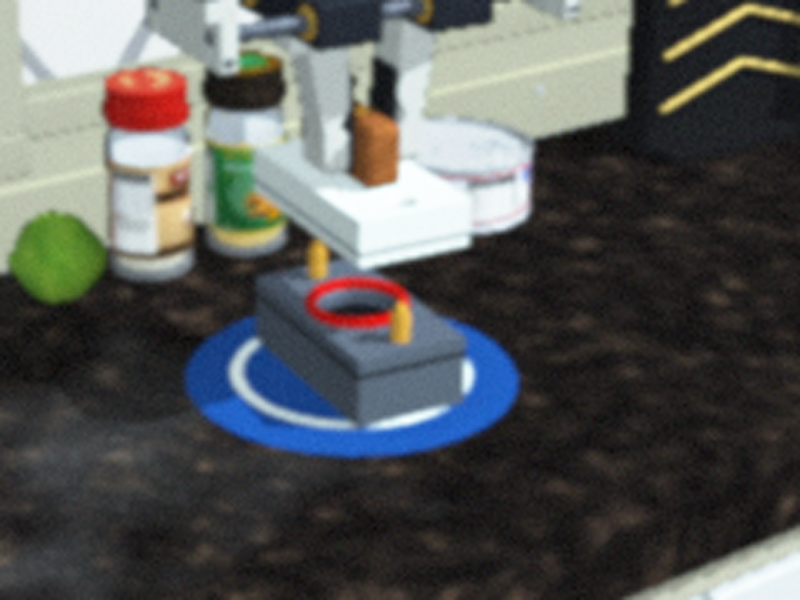

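The cover hangs square over the base, with its corners at crop x 255/358/470 against the base's 257/358/465. Lowering in stages.

```bash
python3 -m pendant '[[[-0.0006,-0.0005,0.01,0,0,0,-1],[-0.0006,-0.0005,0.02,0,0,0,-1],[-0.0006,-0.0005,0.026,0,0,0,-1],[-0.0006,-0.0005,0.03,0,0,0,-1],[-0.0006,-0.0005,0.03,0,0,0,-1]]]' | grep -E "force|tcp"
python3 -m pendant '[[[0,0,0.0015,0,0,0,-1],[0,0,0.003,0,0,0,-1],[0,0,0.0045,0,0,0,-1],[0,0,0.006,0,0,0,-1],[0,0,0.006,0,0,0,-1]]]' | grep -E "force|tcp|mom"
```

```text
tcp_pos: [0.5425, -0.1984, 0.2547]
contact_force: [0.1, 0.1, -2.2]
gripper_force: 30.0
tcp_pos: [0.5427, -0.1985, 0.2495]
contact_force: [-0.9, -0.5, -2.5]
gripper_force: 30.0
```

```bash
python3 -m pendant '[[[0,0,0.0015,0,0,0,-1],[0,0,0.003,0,0,0,-1],[0,0,0.0045,0,0,0,-1],[0,0,0.006,0,0,0,-1],[0,0,0.006,0,0,0,-1]]]' | grep -E "force|tcp|wid"
python3 -m pendant '[[[0,0,0.0005,0,0,0,-1],[0,0,0.001,0,0,0,-1],[0,0,0.0015,0,0,0,-1],[0,0,0.002,0,0,0,-1],[0,0,0.002,0,0,0,-1]]]' 40 | grep -E "force|tcp|wid"
```

```text
tcp_pos: [0.5428, -0.1985, 0.2439]
contact_force: [-1.5, 1.3, 4.2]
gripper_width: 0.0178
gripper_force: 30.0
tcp_pos: [0.5428, -0.1985, 0.2421]
contact_force: [-3.1, -0.0, 6.8]
gripper_width: 0.0178
gripper_force: 40.0
```

```bash
python3 -m pendant '[[[0,0,0.0005,0,0,0,-1],[0,0,0.001,0,0,0,-1],[0,0,0.001,0,0,0,-1],[0,0,0.001,0,0,0,-1]]]' 40 | grep -E "force|tcp|wid"
python3 -m pendant '[[[0,0,0.0005,0,0,0,-1],[0,0,0.001,0,0,0,-1],[0,0,0.001,0,0,0,-1],[0,0,0.001,0,0,0,-1]]]' 40 | grep -E "force|tcp|wid"
```

```text
tcp_pos: [0.5427, -0.1985, 0.2415]
contact_force: [-4.6, 2.4, 10.0]
gripper_width: 0.0176
gripper_force: 40.0
tcp_pos: [0.5427, -0.1985, 0.2415]
contact_force: [-8.0, 4.1, 19.5]
gripper_width: 0.0177
gripper_force: 40.0
```

```bash
python3 -m pendant '[[[0,0,0,0,0,0,-1],[0,0,0,0,0,0,-1],[0,0,0,0,0,0,-1],[0,0,0,0,0,0,-1],[0,0,0,0,0,0,-1]]]' 40 | grep -E "force|tcp|wid"
python3 - <<'E'
from h import *
im=r.capture("side");go(.5431,-.1983,.2416,-36.4)
cv2.imwrite("pics/s4.png",cv2.resize(im[160:340,240:480,::-1],(800,600),interpolation=2))
E
```

```text
tcp_pos: [0.5427, -0.1985, 0.2415]
contact_force: [-7.3, 4.6, 19.0]
gripper_width: 0.0176
gripper_force: 40.0
t 15.0 tcp [ 0.5427 -0.1985  0.2416] [-1.7999e+02 -6.0000e-02 -3.6450e+01] F [-7.2  4.5 18.9] w 0.0179 gf 40.0
SHIFT [ 0.0002 -0.0004 -0.    ] TURN [-0.01 -0.06 -0.05]
```

View pics/s4.png

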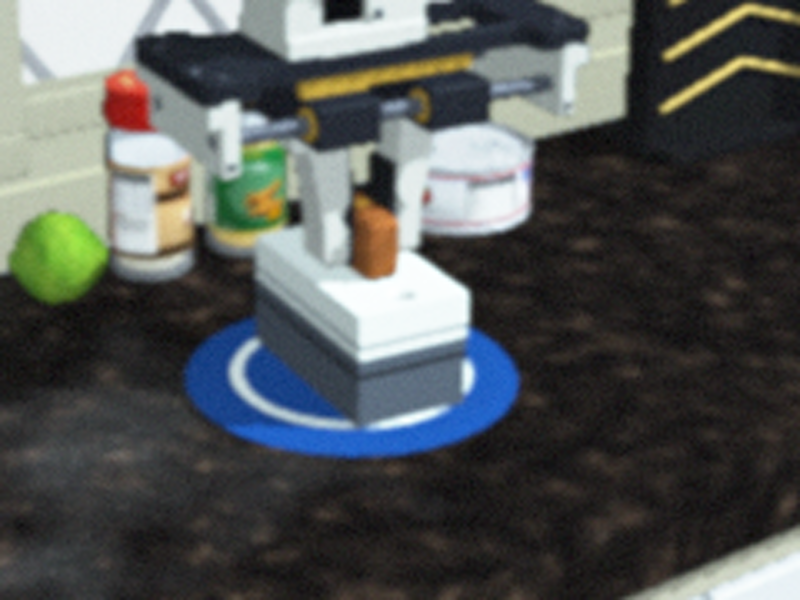

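The faces have met (seam at crop y about 355), everything is level and still in the middle of the plate, and the arm is pressing with about 19 N. Handing in.

```bash
python3 -c "
from plant import r
print(r.close_job())"
```

```text
the job is handed in; nothing more can be done
None
```

I slid the base onto the middle of the chill plate, threaded the cover onto both dowels, and pressed it shut. I handed the job in at about 15 s with the arm still pushing down at about 19 N and the bystanders in view undisturbed; no verdict came back.

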